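# Back off the locking collar of a microscope lens barrel

## Robot

A 6-joint arm with a two-finger parallel gripper is mounted at the origin on the work surface. World frame = base frame: x ahead of the robot, y to its left, z up, the work surface at z = 0. Lengths are in m, angles in rad, forces in N, time in s.
With the tool pointing down it reaches from about 0.375 to 0.925 m from the base axis. Payload 5.7 kg.
Tool frame: the origin (TCP) lies midway between the tips of the shut fingers; the grasp point (between the pads) lies 19 mm behind it; z points along the fingers, x is the direction in which the jaws open and shut, and the axes are right-handed (so a half turn about z gives the same grasp; the last joint's range is limited). The gripper opens to 88 mm and grips with 3 to 60 N. Pads are 20 mm wide; open, the fingers measure 115 mm over their backs; the gripper's body (75 mm by 178 mm) begins 61 mm behind the grasp point.
Start: joints at [1.005, 0.359, 1.51, -0, 1.272, -0.115], TCP at [0.261, 0.54, 0.223] pointing down, gripper open.
Joint ranges: [-2.97, 2.97], [-1.01, 2.36], [0.21, 2.38], [-0.96, 4.11], [0.2, 2.71], [-2.98, 2.98]. Speed limits (rad/s): [2.39, 2.39, 3.14, 3.14, 3.14, 3.14].

## Interface

Orientations are given as a unit quaternion [x, y, z, w].
In Python, from bench import move_ptp, servo_line, goto_joints, move_gripper, sleep, inverse_kinematics, capture, PlanningError, close_job, spot_in, silhouettes, current_clock, current_joint_pos, current_qvel, current_joint_torque, current_position, current_orientation, current_force, current_torque, current_finger_gap gives the robot as it stands. Calls block until the motion is done:
- move_ptp(position, orientation): joint-space move of the TCP to a pose.
- servo_line(position, orientation=None, rate=0.15, contact_N=None): straight line of the TCP; orientation=None keeps the orientation; rate is the mean speed in m/s. With contact_N (N) it stops when the force on the tool has changed by that much, and returns True; else False.
- goto_joints(angles): joint-space move.
- move_gripper(opening): finger opening in m; the grip force is fixed at half the most; returns when the fingers have stopped.
- sleep(seconds).
- inverse_kinematics(position, orientation): joint angles nearest the present ones, or None.
- capture(name): name is "scene" or "side" or "wrist"; returns a dict with "image" (480x640x3 uint8, blue, green, red), "range_z" (480x640 float32, m along the optical axis (not along the pixel's ray), 0 where there is no reading), "intrinsics" (3x3 intrinsics, pixels), "R" (3x3) and "t" (3): a world point X has camera coordinates R X + t. Camera axes: x right, y down, z forward; pixel columns grow to the right and rows downward; lengths in m; the calibration is good to about 2 mm. A picture is of the moment at which its call begins.
A pose or a line that the arm cannot do raises PlanningError and nothing moves.
- close_job(): hands the job in, once; it reports no verdict.
Trained networks look in the newest picture that a camera, given by its name, has taken for a name from the list of things; names that differ only in an ending like _2 or _b are one class to them, and where a whole thing is asked for, a point or a joint stands for the part that bears it (a point fixed in the world has none). Each returns a list of dicts, best first, with "conf" (0 to 1); they miss things now and then, are a little off and sometimes report something else, mostly with a low value. They report only what shows in the picture. A call takes as long as a camera call. They do not tell look-alikes from the thing itself.
- spot_in(camera, query): "xy" ([column, row] in pixels, amid what is visible of it).
- silhouettes(camera, query): "region" (480x640 bool, what is visible of it) and "xy" ([column, row] in pixels, amid what is visible of it).
Readings, each from a call of its own:
- current_clock(): time.
- current_joint_pos(): joint angles.
- current_qvel(): joint speeds.
- current_joint_torque(): joint torques, N m.
- current_position(): TCP position.
- current_orientation(): TCP orientation.
- current_force(): force on the tool from outside, world axes, zero at the start.
- current_torque(): the same for the moment, N m.
- current_finger_gap(): finger opening in m.
Only numpy, scipy, OpenCV 4.12 (cv2) and the standard library are available. Lean on these libraries where they do the work, as an engineer would, in place of code of your own. Each camera call takes 0.05 s, during which the arm holds its last target.

## Task

The wide black locking collar at the top of the upright lens barrel has just been cracked free, so its white mark already stands a little past the fixed white pointer on the barrel. With a fingertip rolling or pushing on its knurled rim, without gripping it, turn it on anticlockwise as seen from above until its mark has come round to the pointer for the second time, and leave it lined up there: never more than a quarter turn beyond that, or it comes off its thread. Do not turn the narrower focus ring lower on the barrel, do not push or lift the dish, jar and box on the bench, and take the hand clear at the end.

Things in the scene. Friction and masses are not known exactly. Their poses are not given: they have to be found in the camera images.
- mount: Upright lens barrel screwed to the bench (it cannot move): round white foot, 124 mm across and 14 mm high, aluminium barrel 56 mm across above it, topped by a dark steel lens tube 62 mm across that ends 92 mm above the bench. Origin on the barrel's vertical axis at bench height; z up; its x axis points from the barrel's axis towards the fixed white pointer.
- collar_center (a point): Point on the barrel's axis at half the height of the locking collar, 78 mm above the bench. The collar is a black ring 92 mm across over its ridges and 20 mm high (68 to 88 mm above the bench). Its outer rim carries 36 upright round ridges, 2 mm proud. Nothing surrounds the rim; below it there is only air down to the foot, apart from the focus ring and barrel, which are narrower than the collar.
- pointer (a point): Outer end of the fixed pointer: a white rib 11 mm long, 7 mm wide and 3 mm high, lying radially on top of the lens tube; its outer end is 30.5 mm from the axis, its top 95 mm above the bench.
- mark (a point): Middle of the collar's index mark: a white rib 11 mm long, 7 mm wide and 3 mm high, lying radially on the collar's top face 37.5 mm from the axis, its top 91 mm above the bench. It turns with the collar.
- collar (a joint): Angle of the locking collar in rad, growing as it turns anticlockwise seen from above (loosening). 0 is tight with the mark at the pointer; 6.28 is the mark's first return to the pointer, 12.57 the second. It starts between 0.3 and 1.1. The thread has a stop at 0 (tight), none before 19 at the loose end. Light drag of 0.06 Nm (about 1.3 N at the rim) plus a little damping; it stays where it is left and does not rise noticeably.
- focus_ring (a joint): Angle in rad of the black ribbed focus ring on the same barrel, 68 mm across, 22 to 40 mm above the bench; starts at 0 and must stay there. It turns easily.
- dish: Loose covered culture dish, 90 mm across, 18 mm high (22 mm with the white disc on top). Origin at the centre of its underside. Leave alone.
- jar: Loose jar with a white cap, 48 mm across, 55 mm high. Origin at the centre of its underside. Leave alone.
- slide_box: Loose grey box with a white lid, 100 by 78 mm and 35 mm high. Origin at the centre of its underside. Leave alone.
Mind the look-alikes: they are no part of the job. What is meant by the mount is not yellow, and is the larger of those in its own colour.

How it is judged:
On the way, in this order (a step that is already met when the one before it is completed fails the run):
1. the collar's mark has come round to the pointer once (value of joint collar above 6.28 rad), for 0.1 s.
2. the collar's mark has come round to the pointer a second time (value of joint collar between 12.306 and 12.826 rad), for 0.2 s.
At the end, for the whole second after the job is handed in: The collar is at rest two full turns from tight (joint 12.57 rad), its mark within 15 degrees (0.26 rad) of the pointer; the focus ring is within 0.2 rad of its start, and dish, jar and box stand within 20 mm of where they were (value of joint collar between 12.306 and 12.826 rad and velocity of joint collar between -0.05 and 0.05 rad/s and not (value of joint focus_ring above 0.2 rad or value of joint focus_ring below -0.2 rad) and not (distance of dish from where it was at the start of the episode above 0.02 m or angle between dish's own z axis and vertical above 0.3 rad) and not (distance of jar from where it was at the start of the episode above 0.02 m or angle between jar's own z axis and vertical above 0.3 rad) and not (distance of slide_box from where it was at the start of the episode above 0.02 m or angle between slide_box's own z axis and vertical above 0.3 rad)); the robot touches nothing.
It fails at once if the collar is turned more than a quarter turn past its second return to the pointer (value of joint collar above 14.137 rad).
It fails at once if the lower focus ring is turned by more than 0.2 rad (value of joint focus_ring above 0.2 rad or value of joint focus_ring below -0.2 rad).
It fails at once if the dish, jar or box is pushed or lifted by more than 20 mm, or tipped ((distance of dish from where it was at the start of the episode above 0.02 m or angle between dish's own z axis and vertical above 0.3 rad) or (distance of jar from where it was at the start of the episode above 0.02 m or angle between jar's own z axis and vertical above 0.3 rad) or (distance of slide_box from where it was at the start of the episode above 0.02 m or angle between slide_box's own z axis and vertical above 0.3 rad)).
It also fails if it takes over 64 s, if anything falls off the work surface, if the arm or the gripper's body presses on something with over 40 N, if the wrist force passes 120 N, or if a joint passes its speed limit or range.

## Working session

There is one attempt and no reset: what is moved stays moved. The work goes in short steps, each a Python script; the robot and the scene stay as the last script left them, time stands still between calls to the robot, and variables do not carry over. Pictures are saved under pics/ and viewed, and the job is handed in when it is done.

```bash
ls; mkdir -p pics; python3 - <<'E'
from bench import *
import cv2
for n in ["scene","side","wrist"]:
    c=capture(n); cv2.imwrite(f"pics/{n}0.png",c["image"])
    print(n,c["intrinsics"].tolist(),c["R"].round(3).tolist(),c["t"].round(3).tolist())
    for q in ["mount","mark","pointer","dish","jar","slide_box"]:
        try: print(q,[(d["conf"],[round(float(v)) for v in d["xy"]]) for d in spot_in(n,q)])
        except Exception as e: print(q,e)
print(current_clock())
E
```

```text
pics
scene [[515.48849321615, 0.0, 315.9876741709322], [0.0, 515.48849321615, 245.72127545903712], [0.0, 0.0, 1.0]] [[0.662, 0.749, -0.001], [0.571, -0.506, -0.647], [-0.485, 0.428, -0.763]] [-0.404, -0.275, 1.395]
mount [(0.71, [204, 261]), (0.71, [360, 342]), (0.68, [285, 251]), (0.65, [355, 238])]
mark [(0.77, [286, 246]), (0.68, [356, 230]), (0.59, [195, 255]), (0.45, [288, 250])]
pointer [(0.96, [205, 260]), (0.91, [285, 252]), (0.66, [355, 239])]
dish [(0.67, [183, 321])]
jar [(0.87, [365, 169]), (0.43, [183, 322]), (0.18, [288, 252])]
slide_box [(0.57, [358, 344])]
side [[433.67453467974605, 0.0, 324.26476367230276], [0.0, 433.67453467974605, 237.30681494336835], [0.0, 0.0, 1.0]] [[0.861, -0.508, -0.014], [-0.374, -0.615, -0.694], [0.344, 0.603, -0.72]] [-0.528, 0.294, 0.646]
mount [(0.69, [289, 283]), (0.64, [268, 374])]
mark [(0.97, [271, 372]), (0.78, [287, 276]), (0.7, [281, 221])]
pointer [(0.71, [288, 281]), (0.71, [284, 277]), (0.69, [269, 376]), (0.56, [283, 228]), (0.21, [190, 203])]
dish [(0.62, [361, 408])]
jar [(0.68, [190, 203])]
slide_box [(0.69, [411, 247])]
wrist [[366.8457768046344, 0.0, 322.9347058359484], [0.0, 366.8457768046344, 236.2983359651192], [0.0, 0.0, 1.0]] [[0.436, 0.9, 0.0], [0.871, -0.422, 0.251], [0.226, -0.109, -0.968]] [-0.6, -0.031, 0.389]
mount []
mark []
pointer []
dish []
jar [(0.69, [212, 424])]
slide_box []
1.05
```

View pics/scene0.png

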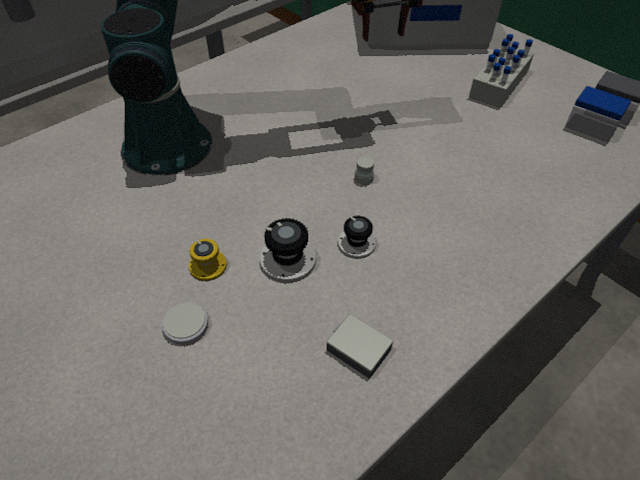

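View pics/side0.png

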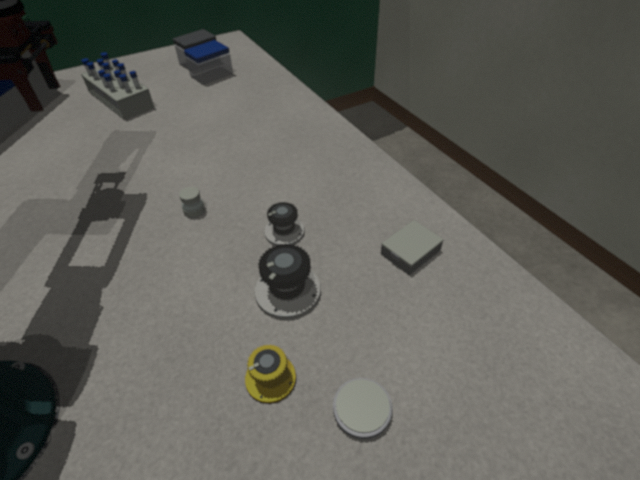

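The mount is the larger black-on-white barrel, at scene (286,248) and side (287,280). The yellow one at scene (206,260) and the smaller black one at (357,236) are look-alikes. Next I'll measure its axis and the mark angle.

```bash
cat > h.py <<'E'
from bench import *
import numpy as np, cv2
def cloud(c):
    K=c["intrinsics"];d=c["range_z"].astype(float);v,u=np.mgrid[0:480,0:640]
    P=np.stack([(u-K[0,2])/K[0,0]*d,(v-K[1,2])/K[1,1]*d,d],-1)
    X=(P-c["t"])@c["R"]; X[d<=0]=np.nan
    return X
def onplane(c,uv,z):
    K=c["intrinsics"];R=c["R"];uv=np.asarray(uv,float).reshape(-1,2)
    r=np.c_[(uv[:,0]-K[0,2])/K[0,0],(uv[:,1]-K[1,2])/K[1,1],np.ones(len(uv))]@R
    o=-R.T@c["t"]
    return o+r*((z-o[2])/r[:,2])[:,None]
def proj(c,X):
    p=(c["R"]@np.asarray(X,float).T).T+c["t"]; p=p@c["intrinsics"].T
    return p[:,:2]/p[:,2:]
def fitc(p):
    A=np.c_[2*p,np.ones(len(p))];s=np.linalg.lstsq(A,(p**2).sum(1),rcond=None)[0]
    return s[:2],np.sqrt(s[2]+s[:2]@s[:2])
E
python3 - <<'E'
from h import *
for n,xy in [("scene",(285,250)),("side",(288,282))]:
    c=capture(n);X=cloud(c)
    for q in ["mount","dish","jar","slide_box"]:
        for s in silhouettes(n,q):
            p=X[s["region"]];p=p[np.isfinite(p[:,0])]
            print(n,q,round(s["conf"],2),np.round(s["xy"]),len(p),p.mean(0).round(3),p.min(0).round(3),p.max(0).round(3))
    c0=onplane(c,[xy],0.078)[0];print("c0",c0)
    near=np.hypot(X[...,0]-c0[0],X[...,1]-c0[1])<.09
    z=X[...,2]
    for lo,hi in [(.008,.02),(.083,.0895),(.09,.099)]:
        m=near&(z>lo)&(z<hi);p=X[m];print(lo,len(p),p.mean(0).round(4),p.min(0).round(3),p.max(0).round(3))
    u,v=xy
    cv2.imwrite(f"pics/{n}_z.png",cv2.resize(c["image"][v-50:v+50,u-50:u+50],(600,600),interpolation=cv2.INTER_NEAREST))
E
```

```text
scene mount 0.81 [207. 259.] 1211 [ 0.432 -0.155  0.032] [ 0.38  -0.192 -0.003] [ 0.464 -0.1    0.066]
scene mount 0.79 [355. 241.] 1206 [0.6   0.127 0.033] [ 0.551  0.093 -0.003] [0.635 0.178 0.066]
scene mount 0.67 [286. 252.] 2852 [ 0.538 -0.019  0.048] [ 0.416 -0.073 -0.005] [0.588 0.09  0.096]
scene dish 0.56 [182. 321.] 1516 [ 0.525 -0.271  0.018] [ 0.46  -0.312 -0.003] [ 0.566 -0.223  0.025]
scene jar 0.85 [363. 171.] 489 [0.453 0.296 0.034] [ 0.384  0.278 -0.005] [0.473 0.371 0.059]
scene jar 0.49 [183. 322.] 1527 [ 0.526 -0.27   0.018] [ 0.475 -0.313 -0.003] [ 0.566 -0.223  0.025]
scene slide_box 0.87 [359. 343.] 2482 [ 0.791 -0.055  0.03 ] [ 0.719 -0.097 -0.005] [0.843 0.014 0.039]
c0 [ 0.55370009 -0.03494121  0.078     ]
0.008 1092 [ 0.5432 -0.024   0.0126] [ 0.465 -0.072  0.008] [0.588 0.051 0.02 ]
0.083 666 [ 0.53   -0.0138  0.0868] [ 0.479 -0.057  0.083] [0.571 0.035 0.089]
0.09 395 [ 0.5259 -0.0114  0.0917] [ 0.491 -0.051  0.09 ] [0.557 0.026 0.096]
side mount 0.84 [287. 282.] 3954 [ 0.521 -0.027  0.05 ] [ 0.465 -0.074 -0.004] [0.606 0.115 0.095]
side mount 0.83 [282. 227.] 1363 [0.591 0.126 0.033] [ 0.551  0.091 -0.004] [0.654 0.231 0.065]
side mount 0.82 [265. 375.] 2375 [ 0.421 -0.162  0.034] [ 0.383 -0.193 -0.004] [ 0.467 -0.088  0.063]
side dish 0.75 [362. 406.] 2908 [ 0.519 -0.273  0.019] [ 0.476 -0.314 -0.003] [ 0.573 -0.225  0.024]
side slide_box 0.98 [411. 248.] 1991 [ 0.78  -0.059  0.028] [ 0.732 -0.098 -0.003] [0.871 0.019 0.037]
c0 [ 0.51518078 -0.04739022  0.078     ]
0.008 1537 [ 0.5176 -0.0335  0.0127] [ 0.465 -0.074  0.008] [0.588 0.04  0.02 ]
0.083 893 [ 0.5248 -0.0168  0.0867] [ 0.481 -0.057  0.083] [0.573 0.035 0.089]
0.09 654 [ 0.5253 -0.0132  0.0915] [ 0.489 -0.043  0.09 ] [0.557 0.019 0.095]
```

```bash
cat > ang.py <<'E'
from h import *
from scipy.optimize import least_squares
def analyse(n,c0=(.5265,-.0115),tag=None):
    c=capture(n);X=cloud(c);r=np.hypot(X[...,0]-c0[0],X[...,1]-c0[1]);z=X[...,2]
    g=c["image"].astype(float).mean(2)
    # unwrap: polar sampling of brightness on planes
    th=np.linspace(-np.pi,np.pi,720,endpoint=False)
    out={}
    for name,rr,h in [("mark",np.linspace(.0335,.0415,5),.091),("ptr",np.linspace(.022,.029,5),.095)]:
        prof=[]
        for q in rr:
            uv=proj(c,np.c_[c0[0]+q*np.cos(th),c0[1]+q*np.sin(th),np.full(720,h)]).astype(np.float32)
            prof.append(cv2.remap(g.astype(np.float32),uv[:,:1],uv[:,1:],cv2.INTER_LINEAR)[:,0])
        prof=np.mean(prof,0);w=np.clip(prof-np.median(prof)-.5*(prof.max()-np.median(prof)),0,None)
        # connected peak around max
        i=prof.argmax();d=(th-th[i]+np.pi)%(2*np.pi)-np.pi;w[abs(d)>.35]=0
        out[name]=th[i]+(w*d).sum()/w.sum();out[name+"_pk"]=(round(float(np.median(prof))),round(float(prof.max())))
    out["delta"]=(out["mark"]-out["ptr"]+np.pi)%(2*np.pi)-np.pi
    if tag:
        im=cv2.resize(c["image"],None,fx=6,fy=6,interpolation=cv2.INTER_CUBIC)
        for nm,q,h,col in [("mark",.0375,.091,(0,0,255)),("ptr",.025,.095,(0,255,0))]:
            p=proj(c,[[c0[0]+q*np.cos(out[nm]),c0[1]+q*np.sin(out[nm]),h]])[0]*6+3
            cv2.circle(im,tuple(int(v) for v in p),6,col,2)
        for q,h in [(.046,.088),(.062,.014)]:
            p=proj(c,np.c_[c0[0]+q*np.cos(th),c0[1]+q*np.sin(th),np.full(720,h)])*6+3
            cv2.polylines(im,[p.astype(int).reshape(-1,1,2)],True,(255,0,255),1)
        p=(proj(c,[[*c0,.06]])[0]*6).astype(int);a,b=max(p[1]-290,0),max(p[0]-290,0)
        cv2.imwrite(f"pics/{tag}.png",im[a:a+580,b:b+580])
    return out
E
python3 - <<'E'
from ang import *
for n in ["scene","side"]:
    c=capture(n);X=cloud(c);c0=np.array([.5265,-.0115]);r=np.hypot(X[...,0]-c0[0],X[...,1]-c0[1]);z=X[...,2]
    m=(abs(z-.013)<.004)&(r<.075)&(r>.035);p=X[m][:,:2]
    # outer edge: max radius by angle bin
    def edge(p,c0):
        a=np.arctan2(p[:,1]-c0[1],p[:,0]-c0[0]);k=(a/.1745).round().astype(int);R=np.hypot(*(p-c0).T)
        return np.array([p[k==j][R[k==j].argmax()] for j in np.unique(k) if (k==j).sum()>2])
    for mm,rr in [((abs(z-.013)<.0035)&(r<.07)&(r>.035),.0617),((z>.085)&(z<.09)&(r<.055),.0457)]:
        e=edge(X[mm][:,:2],c0)
        s=least_squares(lambda q:np.hypot(*(e-q).T)-rr,c0,loss="soft_l1",f_scale=.001);print(n,len(e),s.x.round(4),np.abs(s.fun).mean().round(4),fitc(e))
    o=analyse(n,tag=n+"_a");print(n,o)
E
```

```text
scene 26 [ 0.5257 -0.0108] 0.0005 (array([ 0.52581204, -0.01098952]), np.float64(0.06157186794570536))
scene 37 [ 0.5255 -0.0109] 0.0011 (array([ 0.52536399, -0.01094065]), np.float64(0.04483386712061895))
scene {'mark': np.float64(-2.6320805703997086), 'mark_pk': (16, 147), 'ptr': np.float64(2.9845765354586904), 'ptr_pk': (52, 147), 'delta': np.float64(0.6665282013211868)}
side 27 [ 0.5267 -0.0119] 0.0004 (array([ 0.52655864, -0.01215323]), np.float64(0.061402127881664874))
side 37 [ 0.5267 -0.0114] 0.0006 (array([ 0.52673285, -0.01140115]), np.float64(0.04527246970226691))
side {'mark': np.float64(-2.6080474939021263), 'mark_pk': (38, 124), 'ptr': np.float64(3.0161737639605444), 'ptr_pk': (54, 122), 'delta': np.float64(0.658964049316916)}
```

```bash
python3 - <<'E'
import cv2,numpy as np
a=cv2.imread("pics/scene_a.png");b=cv2.imread("pics/side_a.png")
cv2.imwrite("pics/ab.png",cv2.resize(np.hstack([a[:580,:580],b[:580,:580]]),(800,400)))
E
```

```text
(no output)
```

View pics/ab.png

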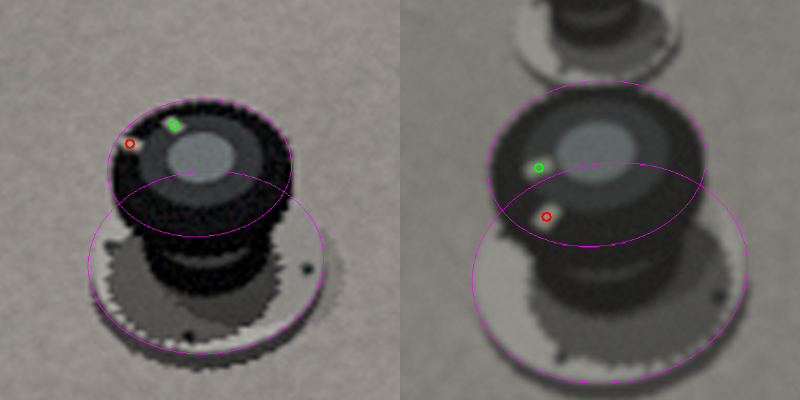

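The overlays fit: magenta collar and foot circles match the rims, and mark (red) and pointer (green) sit on the white ribs. Axis ≈ (0.526, -0.0113), collar starts at ≈ 0.66 rad. I'll shut the gripper and look at the fingertips.

```bash
python3 - <<'E'
from h import *
move_gripper(0.0)
print(current_finger_gap(),current_clock(),current_orientation(),current_force())
c=capture("wrist");cv2.imwrite("pics/w1.png",c["image"])
p=current_position();print(p, proj(c,[p]), (-c["R"].T@c["t"]).round(3))
d=c["range_z"];print(np.nanmin(d[d>0]))
X=cloud(c);m=(X[...,2]>.20);q=X[m];print(len(q))
# tool-frame points of the fingers
from scipy.spatial.transform import Rotation as Ro
T=Ro.from_quat(current_orientation()).as_matrix();L=(q-p)@T
for lo in np.arange(-.1,.03,.01):
    s=L[(L[:,2]>lo)&(L[:,2]<=lo+.01)]
    if len(s):print(round(lo,3),len(s),s.min(0).round(4),s.max(0).round(4))
E
```

```text
0.00047278483647273837 3.0917 [ 8.47264448e-01  5.31171302e-01 -4.31982827e-05  1.40975236e-05] [ 0.16817596  0.24198989 -0.60953531]
[0.2614173  0.54004418 0.22262348] [[322.52492692 287.38328216]] [0.201 0.569 0.385]
0.050000895
89099
-0.1 20852 [-0.0741 -0.0335 -0.1   ] [ 0.0737 -0.001  -0.09  ]
-0.09 7210 [-0.0756 -0.0331 -0.09  ] [ 0.0755  0.007  -0.0801]
-0.08 43 [-0.075  -0.0303 -0.08  ] [ 0.0746  0.0045 -0.0772]
-0.07 14 [-0.0017  0.0101 -0.0646] [ 0.0018  0.0122 -0.0624]
-0.06 159 [-0.0022 -0.0106 -0.0588] [ 0.0022  0.0105 -0.0501]
-0.05 160 [-0.0027 -0.0109 -0.05  ] [ 0.0027 -0.0081 -0.0401]
-0.04 418 [-0.0103 -0.011  -0.0399] [ 0.0103 -0.0069 -0.03  ]
-0.03 424 [-0.0095 -0.011  -0.03  ] [ 0.0093 -0.008  -0.02  ]
-0.02 339 [-0.0091 -0.0109 -0.02  ] [ 0.0091 -0.0084 -0.01  ]
-0.01 351 [-0.0091 -0.0108 -0.01  ] [ 0.0091  0.0112 -0.0002]
-0.0 5 [-0.0063 -0.0102  0.    ] [ 0.0058 -0.01    0.0006]
```

View pics/w1.png

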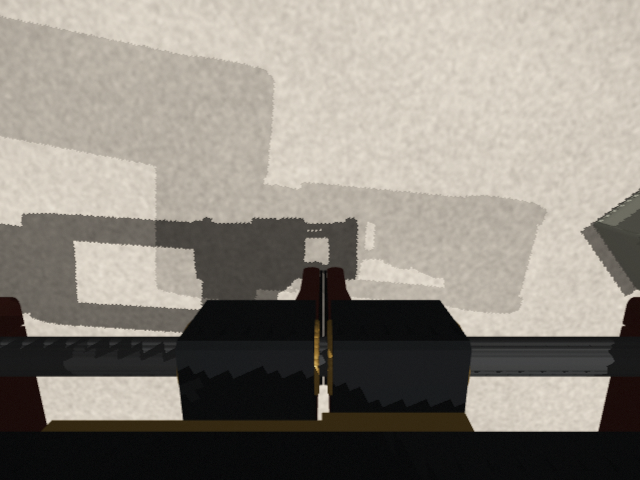

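Fingertips form about an 18.5 × 21 mm rectangle. Plan: set one vertical edge of the shut fingers into a groove of the knurl and rotate the tool rigidly about the collar axis, regulating the radius by force. Then retract, unwind the last joint by π, and repeat. First I approach and test the contact.

```bash
cat > col.py <<'E'
from ang import *
from scipy.spatial.transform import Rotation as Ro
C=np.array([.5262,-.0113]);HX,HY=.0093,.0105;Z=.0745;YAW=np.pi+np.radians(35)
def pose(al,rc,z=Z):
    ps=al+YAW;c,s=np.cos(ps),np.sin(ps)
    k=C+rc*np.array([np.cos(al),np.sin(al)])-np.array([HX*c+HY*s,HX*s-HY*c])
    return np.array([k[0],k[1],z]),Ro.from_matrix(np.array([[c,s,0],[s,-c,0],[0,0,-1]]).copy()).as_quat()
def jt(al,rc,z,psi_turn):
    """joints with j6 = j1 - psi - 2pi*k handled: psi_turn is unwrapped yaw"""
    p,o=pose(al,rc,z);q=np.array(inverse_kinematics(p,o));q[5]=q[0]-psi_turn;return q
def frt(al,F0):
    f=np.array(current_force())-F0;e=np.array([np.cos(al),np.sin(al)]);return f[:2]@e,f[1]*e[0]-f[0]*e[1],f[2]
E
python3 - <<'E'
from col import *
al=0.93;psi=al+YAW-2*np.pi
p,o=pose(al,.075,.15)
q=jt(al,.075,.15,psi);print(q.round(3),current_joint_pos())
goto_joints(q);print(current_position(),p,current_orientation(),o,current_clock())
p,o=pose(al,.060);servo_line(p,o,rate=.12)
sleep(.2);F0=np.array(current_force());np.save("F0.npy",F0);print("F0",F0,current_clock())
p,o=pose(al,.0432);hit=servo_line(p,o,rate=.02,contact_N=3);sleep(.1)
x=np.array(current_position());print(hit,x,"advance left",np.linalg.norm(x-p),current_clock())
print(frt(al,F0))
d=.0432+np.linalg.norm(x-p)
for k in (.0003,.0006):
    servo_line(pose(al,d-k)[0],o,rate=.01);sleep(.1);print(d-k,frt(al,F0),current_clock())
print(current_joint_pos())
for n in["scene","side"]:
    print(analyse(n,C,tag=n+"_b"))
E
```

```text
[-0.019  0.411  1.627 -0.     1.104  1.582] [ 1.00487571e+00  3.58798611e-01  1.51040031e+00  1.88235309e-05
  1.27244764e+00 -1.15071561e-01]
[0.58177587 0.05854142 0.15011939] [0.58181116 0.0578031  0.15      ] [-6.96928911e-01  7.17140202e-01  5.38927172e-05  1.46659083e-04] [-0.69644576  0.71760944  0.          0.        ] 5.2333
F0 [0.38470013 0.039767   0.07041294] 6.225
True [0.5655205  0.0360002  0.07422677] advance left 0.004591455462492105 6.9583
(np.float64(1.6735735819143067), np.float64(-0.16296780077416329), np.float64(0.8889173140611297))
0.04749145546249211 (np.float64(2.4734290570183273), np.float64(1.1995516508181527), np.float64(-0.7353352041283452)) 7.3083
0.04719145546249211 (np.float64(4.481308819306242), np.float64(0.7914122854505166), np.float64(-0.5539477825460515)) 7.6583
[-5.90134624e-02  4.84417744e-01  1.73545057e+00  5.60815376e-04
  9.21328233e-01  1.54154009e+00]
{'mark': np.float64(-2.6230697005218926), 'mark_pk': (15, 167), 'ptr': np.float64(-2.4779087107061644), 'ptr_pk': (26, 70), 'delta': np.float64(-0.14516098981572823)}
{'mark': np.float64(-2.599453173069837), 'mark_pk': (36, 145), 'ptr': np.float64(3.045024841754092), 'ptr_pk': (42, 79), 'delta': np.float64(0.6387072923556572)}
```

Contact found where expected, and the stiffness is a gentle ~6 N/mm. Now a short trial sweep.

```bash
cat >> col.py <<'E'
def sweep(al,rc,dal,F0,step=np.radians(11),rate=.06,Ft=5.,lo=.0435,hi=.0485,log=True,tmax=60):
    n=max(1,int(np.ceil(abs(dal)/step)));s=dal/n
    for i in range(n):
        al+=s;p,o=pose(al,rc);servo_line(p,o,rate=rate)
        fr,ft,fz=frt(al,F0)
        rc=np.clip(rc-np.clip((Ft-fr)*.00012,-.0006,.0004),lo,hi)
        if log:print(f"{al:.3f} rc{rc*1e3:.2f} fr{fr:.1f} ft{ft:.1f} fz{fz:.1f} t{current_clock():.2f}")
        if np.hypot(fr,ft)>30: print("FORCE");break
    return al,rc
E
python3 - <<'E'
from col import *
F0=np.load("F0.npy")
print(sweep(.93,.0470,.6,F0))
for n in["scene","side"]:
    print(analyse(n,C,tag=n+"_c"))
print(current_joint_pos())
E
python3 - <<'E'
import cv2,numpy as np
a=cv2.imread("pics/scene_c.png");b=cv2.imread("pics/side_c.png")
cv2.imwrite("pics/c.png",cv2.resize(np.hstack([a[:580,:580],b[:580,:580]]),(800,400)))
E
```

```text
1.080 rc46.60 fr1.0 ft0.2 fz1.2 t8.06
1.230 rc46.31 fr2.6 ft1.2 fz0.9 t8.36
1.380 rc46.05 fr2.8 ft0.7 fz0.0 t8.66
1.530 rc46.10 fr5.4 ft1.7 fz1.1 t8.96
(1.5299999999999998, np.float64(0.046101209195063574))
{'mark': np.float64(-2.065008727646878), 'mark_pk': (14, 154), 'ptr': np.float64(2.99568356713526), 'ptr_pk': (28, 160), 'delta': np.float64(1.2224930123974485)}
{'mark': np.float64(-2.0615887079152824), 'mark_pk': (37, 144), 'ptr': np.float64(3.027138269605413), 'ptr_pk': (42, 141), 'delta': np.float64(1.1944583296588913)}
[-3.88229039e-02  4.48753442e-01  1.80749038e+00  8.15165755e-04
  8.86733154e-01  9.67381076e-01]
```

View pics/c.png

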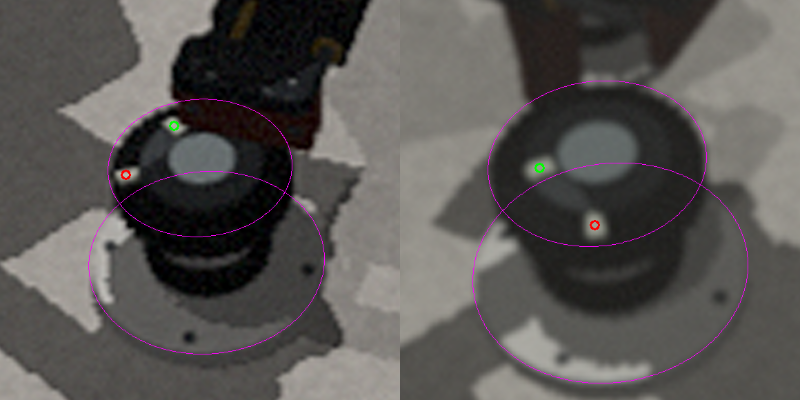

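It works: 0.6 rad commanded moved the mark 0.55 rad, with the mark at scene (125,174) and side (594,225) in the zoom. Continuing the sweep, then retract, unwind and check.

```bash
cat >> col.py <<'E'
def out_unwind(al,rc):
    p,o=pose(al,.060);servo_line(p,o,rate=.08)
    q=np.array(current_joint_pos());q[5]+=np.pi;goto_joints(q)
def look(tag):
    r=[]
    for n in["scene","side"]:
        d=analyse(n,C,tag=f"{n}_{tag}");print(n,{k:(v if isinstance(v,tuple) else round(float(v),3)) for k,v in d.items()})
    a=cv2.imread(f"pics/scene_{tag}.png");b=cv2.imread(f"pics/side_{tag}.png")
    cv2.imwrite(f"pics/{tag}.png",cv2.resize(np.hstack([a[:580,:580],b[:580,:580]]),(800,400)))
E
python3 - <<'E'
from col import *
F0=np.load("F0.npy")
al,rc=sweep(1.53,.0461,3.6,F0)
look("d")
p,o=pose(al,.060);servo_line(p,o,rate=.08)
print(al,rc,current_joint_pos(),current_clock(),np.array(current_force())-F0)
E
```

```text
1.719 rc46.12 fr5.1 ft1.4 fz1.9 t9.40
1.909 rc46.06 fr4.5 ft1.9 fz1.4 t9.74
2.098 rc45.96 fr4.2 ft1.6 fz0.5 t10.08
2.288 rc45.88 fr4.4 ft3.0 fz1.0 t10.43
2.477 rc45.67 fr3.2 ft2.1 fz0.2 t10.77
2.667 rc45.47 fr3.4 ft2.1 fz-0.0 t11.11
2.856 rc45.17 fr2.5 ft0.3 fz-0.4 t11.45
3.046 rc44.77 fr1.3 ft0.7 fz-1.3 t11.79
3.235 rc44.37 fr1.4 ft1.1 fz-0.4 t12.13
3.425 rc43.97 fr0.6 ft-0.3 fz-0.5 t12.47
3.614 rc43.57 fr-0.3 ft-0.2 fz-0.4 t12.82
3.804 rc43.50 fr0.8 ft-0.9 fz-0.1 t13.16
3.993 rc43.50 fr0.9 ft-0.2 fz-0.1 t13.50
4.183 rc43.50 fr1.5 ft-0.4 fz0.1 t13.84
4.372 rc43.50 fr1.5 ft1.2 fz-0.0 t14.18
4.562 rc43.50 fr0.4 ft0.2 fz0.2 t14.53
4.751 rc43.50 fr-0.1 ft0.0 fz0.2 t14.87
4.941 rc43.50 fr-0.8 ft-0.1 fz-0.9 t15.21
5.130 rc43.50 fr0.2 ft0.5 fz0.2 t15.55
scene {'mark': 1.097, 'mark_pk': (18, 138), 'ptr': 0.515, 'ptr_pk': (25, 52), 'delta': 0.582}
side {'mark': 2.432, 'mark_pk': (35, 49), 'ptr': 3.013, 'ptr_pk': (45, 127), 'delta': -0.581}
5.13 0.0435 [-2.68314655e-01  4.76351171e-01  1.75197930e+00  4.46227434e-05
  9.13342601e-01 -2.86586293e+00] 16.0083 [-0.46898273  0.31024282 -0.04608568]
```

View pics/d.png

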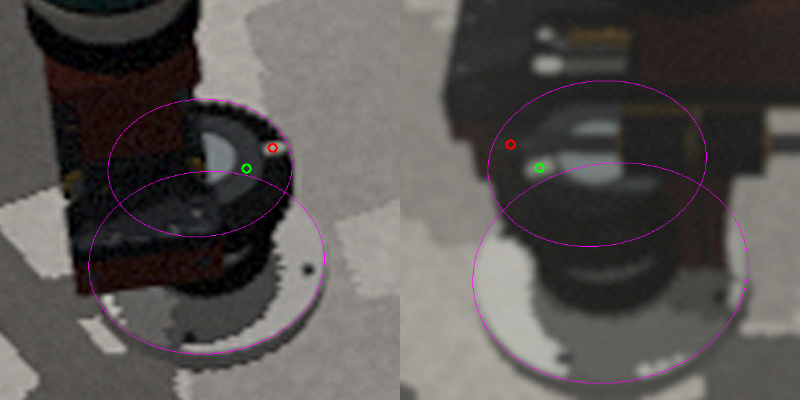

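Mark is at scene (272,148) in the zoom, world angle 1.097, so the collar has turned to ≈ 4.37. It slipped late because my inner radius bound cut off the contact, so the axis is ~1 mm off towards (+,+). I'll shift the contact axis, widen the bound, unwind to j6 ≈ 2.75 and sweep on.

```bash
sed -i 's/^C=.*HX,HY/C=np.array([.5262,-.0113]);CC=np.array([.5270,-.0103]);HX,HY/; s/k=C+rc/k=CC+rc/; s/lo=.0435,hi=.0485/lo=.042,hi=.0485/; s/\*.00012,-.0006,.0004/*.00016,-.0007,.0006/' col.py
python3 - <<'E'
from col import *
F0=np.load("F0.npy")
al=5.13+.6-2*np.pi; psi=al+YAW-2*np.pi   # j6 ~ j1-psi
p,o=pose(5.13,.075);servo_line(p,o,rate=.1)
q=jt(al,.075,Z,psi-0.0);print(q.round(3))
if q[5]<-2.9 or q[5]>2.9: print("bad j6")
else:
    goto_joints(q);print(current_position(),pose(al,.075),current_clock())
    look("e");print(current_clock())
E
```

```text
[-0.213  0.526  1.65  -0.     0.965  2.871]
[ 0.60066845 -0.05967591  0.07449107] (array([ 0.60070398, -0.05965142,  0.0745    ]), array([-0.02883597,  0.99958416,  0.        ,  0.        ])) 21.0333
scene {'mark': 2.432, 'mark_pk': (17, 43), 'ptr': 1.248, 'ptr_pk': (15, 22), 'delta': 1.184}
side {'mark': 1.164, 'mark_pk': (42, 87), 'ptr': 3.023, 'ptr_pk': (60, 148), 'delta': -1.859}
21.1333
```

View pics/e.png

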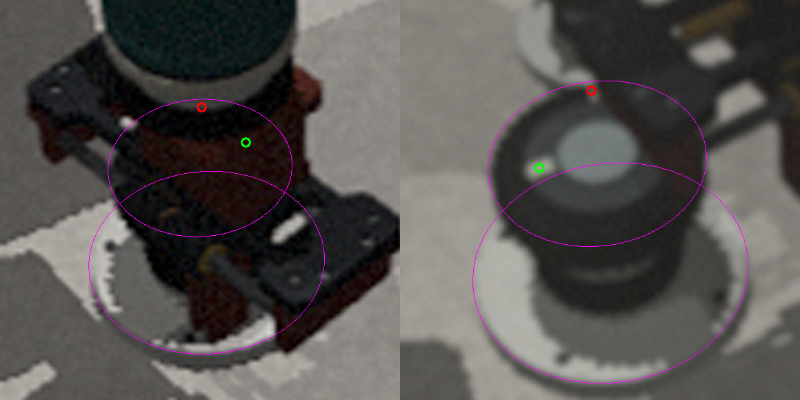

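```bash
python3 - <<'E'
from col import *
al=5.13+.6-2*np.pi
p,o=pose(al,.053);servo_line(p,o,rate=.12);sleep(.1)
F0=np.array(current_force());np.save("F0.npy",F0);print(F0)
p,o=pose(al,.0435);hit=servo_line(p,o,rate=.025,contact_N=3)
x=np.array(current_position());rc=.0435+np.linalg.norm(x-p);print(hit,rc,frt(al,F0),current_clock())
al,rc=sweep(al,rc-.0006,2.8,F0)
print(al,rc);look("f");print(current_joint_pos()[5])
E
```

```text
[-0.48402255 -0.37206603  0.11139898]
False 0.04357164954964181 (np.float64(-0.1143416667480124), np.float64(0.533438822003605), np.float64(-0.4970724657731351)) 22.1
-0.367 rc42.37 fr0.8 ft0.4 fz0.3 t22.43
-0.180 rc42.00 fr1.6 ft-0.5 fz0.3 t22.77
0.007 rc42.00 fr4.2 ft0.3 fz-0.6 t23.10
0.193 rc42.11 fr5.7 ft1.6 fz-1.0 t23.43
0.380 rc42.40 fr6.8 ft1.0 fz-1.4 t23.77
0.567 rc42.85 fr7.8 ft0.8 fz-1.7 t24.10
0.753 rc43.30 fr7.8 ft0.0 fz-0.9 t24.43
0.940 rc43.64 fr7.1 ft0.1 fz0.0 t24.77
1.127 rc44.14 fr8.1 ft0.6 fz1.4 t25.10
1.313 rc44.58 fr7.7 ft0.6 fz2.2 t25.43
1.500 rc44.57 fr5.0 ft-0.4 fz3.2 t25.77
1.687 rc44.57 fr5.0 ft0.6 fz3.0 t26.10
1.873 rc44.65 fr5.5 ft1.1 fz2.7 t26.43
2.060 rc44.66 fr5.1 ft1.1 fz2.9 t26.77
2.247 rc44.94 fr6.7 ft0.7 fz1.2 t27.10
2.2468146928204122 0.04493659766894191
scene {'mark': -2.344, 'mark_pk': (9, 82), 'ptr': 3.001, 'ptr_pk': (27, 83), 'delta': 0.938}
side {'mark': -2.34, 'mark_pk': (36, 80), 'ptr': 3.048, 'ptr_pk': (42, 80), 'delta': 0.895}
0.2300828055023525
```

View pics/f.png

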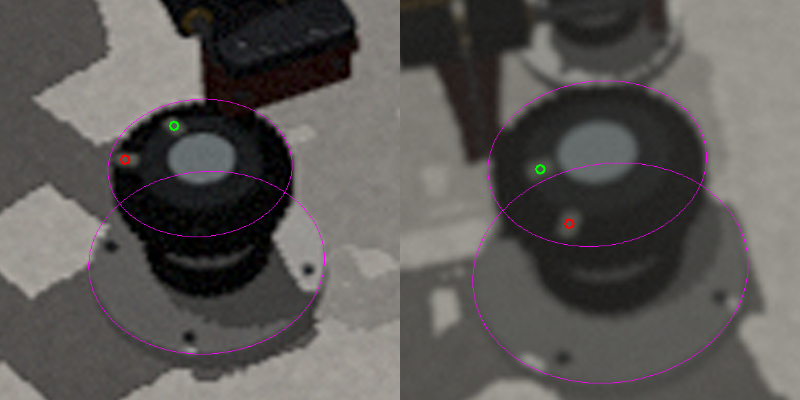

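Mark at -2.342 world (scene zoom (124,160), side (569,223)), so the collar is at ≈ 7.21, past the first return. Refining the contact axis from the radii logged, and finishing this sweep.

```bash
sed -i 's/CC=np.array(\[.5270,-.0103\])/CC=np.array([.5255,-.0097])/; s/lo=.042/lo=.0405/' col.py
python3 - <<'E'
from col import *
F0=np.load("F0.npy")
al,rc=sweep(2.2468,.0435,3.0,F0)
print(al,rc);look("g");print(current_joint_pos()[5])
E
```

```text
2.434 rc43.40 fr4.4 ft1.7 fz0.9 t27.54
2.622 rc43.23 fr3.9 ft1.4 fz0.6 t27.88
2.809 rc43.07 fr4.0 ft1.0 fz-1.6 t28.21
2.997 rc43.02 fr4.7 ft1.0 fz-1.1 t28.54
3.184 rc42.98 fr4.8 ft1.1 fz-1.7 t28.88
3.372 rc42.89 fr4.4 ft1.9 fz-1.5 t29.21
3.559 rc42.88 fr4.9 ft1.6 fz-2.7 t29.54
3.747 rc42.93 fr5.3 ft1.2 fz-3.3 t29.88
3.934 rc42.93 fr5.0 ft1.2 fz-2.3 t30.21
4.122 rc42.75 fr3.9 ft2.5 fz-3.7 t30.54
4.309 rc42.45 fr3.2 ft1.5 fz-1.3 t30.88
4.497 rc42.38 fr4.6 ft2.4 fz-1.9 t31.21
4.684 rc42.26 fr4.2 ft2.0 fz-1.8 t31.54
4.872 rc42.40 fr5.9 ft1.2 fz-1.8 t31.88
5.059 rc42.36 fr4.7 ft1.7 fz-2.2 t32.21
5.247 rc42.36 fr5.0 ft1.4 fz-1.6 t32.54
5.2468 0.04235968050632957
scene {'mark': 0.638, 'mark_pk': (19, 136), 'ptr': 0.561, 'ptr_pk': (18, 53), 'delta': 0.077}
side {'mark': 0.657, 'mark_pk': (35, 62), 'ptr': 3.02, 'ptr_pk': (49, 129), 'delta': -2.363}
-2.939516621083511
```

View pics/g.png

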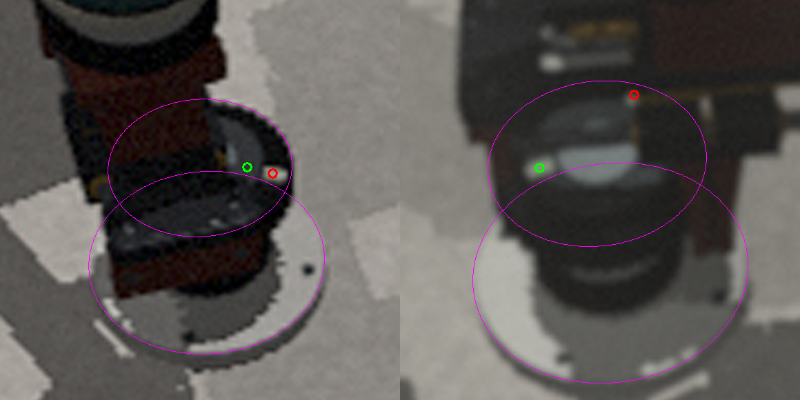

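Fully engaged this time: 3.0 commanded gave 2.99 turned, with the mark at 0.645 world (scene zoom (272,173)). The collar is at ≈ 10.20, so ≈ 2.37 rad remain. I'll retract, unwind by π onto the opposite edge, and sweep most of the rest.

```bash
python3 - <<'E'
import col as m
from col import *
al=5.2468
servo_line(pose(al,.070)[0],pose(al-.2,.070)[1],rate=.08)
m.YAW-=np.pi;m.HX*=-1;m.HY*=-1
psi=al+m.YAW-2*np.pi
q=jt(al,.070,Z,psi);print(q.round(3),np.round(current_joint_pos(),3),current_clock())
goto_joints(q);print(np.abs(np.array(current_position())-pose(al,.07)[0]).max(),current_orientation(),pose(al,.07)[1],current_clock())
servo_line(pose(al,.050)[0],pose(al,.05)[1],rate=.08);sleep(.1)
F0=np.array(current_force());np.save("F0.npy",F0);print(F0)
p,o=pose(al,.0415);hit=servo_line(p,o,rate=.025,contact_N=4)
x=np.array(current_position());rc=.0415+np.linalg.norm(x-p);print(hit,rc,frt(al,F0),current_clock())
al,rc=sweep(al,rc-.0004,1.6,F0)
print(al,rc);look("h");print(current_joint_pos()[5],current_clock())
E
```

```text
[-0.267  0.49   1.724 -0.     0.928  0.158] [-2.670e-01  4.900e-01  1.726e+00  1.000e-03  9.280e-01 -2.781e+00] 33.1333
6.444176959412296e-05 [ 9.77500655e-01 -2.10932377e-01 -2.79246452e-05  3.93331816e-06] [ 0.97745183 -0.2111585   0.          0.        ] 35.625
[-0.61240924 -0.73043314 -0.45431197]
True 0.043212489031809624 (np.float64(1.6063657040428223), np.float64(0.7838185199210765), np.float64(1.3817002428152199)) 36.4833
5.425 rc42.25 fr1.5 ft2.2 fz0.5 t36.81
5.602 rc42.42 fr6.1 ft2.3 fz-0.4 t37.13
5.780 rc42.69 fr6.6 ft1.0 fz-0.8 t37.46
5.958 rc42.85 fr6.0 ft1.7 fz-0.5 t37.78
6.136 rc43.08 fr6.4 ft2.0 fz-0.9 t38.11
6.313 rc43.21 fr5.8 ft2.1 fz-1.9 t38.43
6.491 rc43.43 fr6.4 ft1.0 fz-0.7 t38.76
6.669 rc43.74 fr6.9 ft0.9 fz-1.1 t39.08
6.847 rc44.09 fr7.2 ft1.9 fz-0.0 t39.41
6.846800000000003 0.04409249503226178
scene {'mark': 2.14, 'mark_pk': (15, 65), 'ptr': 2.068, 'ptr_pk': (29, 75), 'delta': 0.072}
side {'mark': 2.209, 'mark_pk': (36, 143), 'ptr': 3.046, 'ptr_pk': (47, 79), 'delta': -0.837}
-1.2569576510752185 39.5083
```

View pics/h.png

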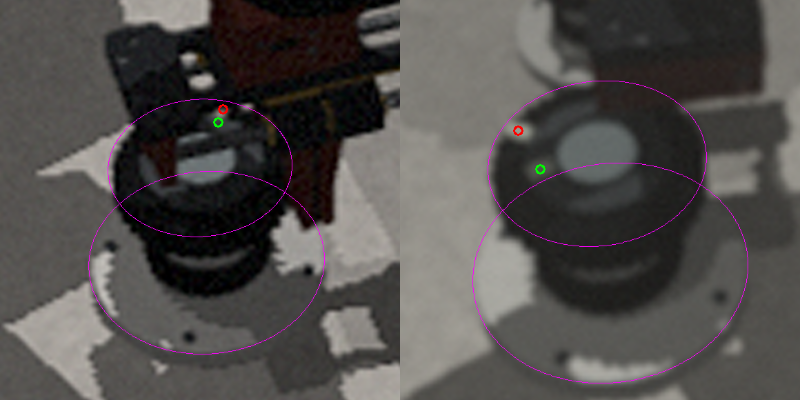

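Side view shows the mark at zoom (519,130), 0.83 rad short of the pointer at (540,169). Scene view is occluded. Pushing on 0.65 rad, then a trim.

```bash
python3 - <<'E'
import col as m
from col import *
m.YAW-=np.pi;m.HX*=-1;m.HY*=-1
F0=np.load("F0.npy")
al,rc=sweep(6.8468,.0440,.65,F0)
print(al,rc);look("i");print(current_joint_pos()[5],current_clock())
E
```

```text
7.009 rc44.30 fr6.9 ft1.2 fz2.0 t39.82
7.172 rc44.44 fr5.8 ft0.8 fz1.5 t40.12
7.334 rc44.63 fr6.2 ft1.0 fz2.5 t40.43
7.497 rc44.87 fr6.5 ft1.1 fz2.5 t40.74
7.496799999999999 0.044872317721581435
scene {'mark': -3.006, 'mark_pk': (13, 47), 'ptr': 3.084, 'ptr_pk': (27, 100), 'delta': 0.193}
side {'mark': 2.901, 'mark_pk': (37, 78), 'ptr': 3.068, 'ptr_pk': (42, 131), 'delta': -0.167}
-1.8618606771540476 40.8417
```

View pics/i.png

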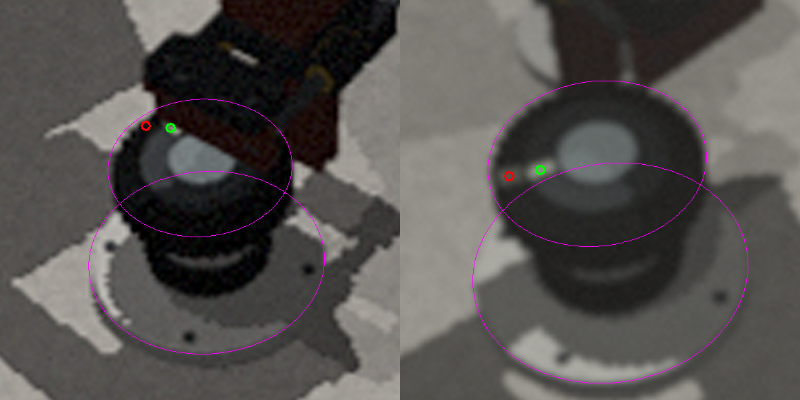

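Side view: the mark at (509,175) is ~0.15 rad short of the pointer at (540,170). Trimming by 0.14, then retracting to check unobstructed.

```bash
python3 - <<'E'
import col as m
from col import *
m.YAW-=np.pi;m.HX*=-1;m.HY*=-1
F0=np.load("F0.npy")
al,rc=sweep(7.4968,.0447,.14,F0,rate=.04)
print(analyse("side",C)); sleep(.2)
p,o=pose(al,.075);servo_line(p,o,rate=.06)
p[2]=.2;servo_line(p,o,rate=.15)
p,o=pose(al,.18,.2);servo_line(p,o,rate=.15)
print(al,rc);look("j");print(current_position(),current_clock())
E
```

```text
7.637 rc44.79 fr5.6 ft1.0 fz3.8 t41.20
{'mark': np.float64(3.055785050324), 'mark_pk': (37, 126), 'ptr': np.float64(3.028955014226452), 'ptr_pk': (42, 141), 'delta': np.float64(0.02683003609754797)}
7.6368 0.04479482716701632
scene {'mark': 3.003, 'mark_pk': (17, 82), 'ptr': 3.012, 'ptr_pk': (50, 81), 'delta': -0.009}
side {'mark': 3.04, 'mark_pk': (37, 74), 'ptr': 3.043, 'ptr_pk': (56, 75), 'delta': -0.004}
[0.57013052 0.17778328 0.19989414] 44.0417
```

View pics/j.png

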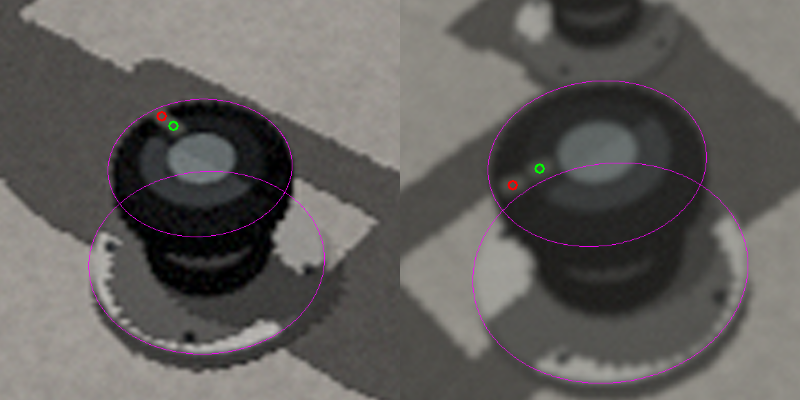

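Both views agree: mark and pointer line up within 0.01 rad (scene zoom (161,117)/(173,126), side (513,185)/(540,169)), and the hand is clear. Quick check on the loose things, then hand in.

```bash
python3 - <<'E'
from h import *
for n in["scene","side"]:
    capture(n)
    for q in ["dish","jar","slide_box"]: print(n,q,[(round(d["conf"],2),np.round(d["xy"])) for d in spot_in(n,q)][:2])
print(np.abs(current_qvel()).max(),current_clock());close_job()
E
```

```text
scene dish [(0.9, array([182., 320.])), (0.62, array([287., 250.]))]
scene jar [(0.3, array([288., 245.]))]
scene slide_box [(0.65, array([357., 343.]))]
side dish [(0.71, array([363., 407.]))]
side jar [(0.81, array([190., 204.])), (0.56, array([362., 408.]))]
side slide_box [(0.7, array([410., 247.]))]
0.001990546915670326 44.4417
the job is handed in; nothing more can be done
```

I turned the collar on anticlockwise to its second return to the pointer and handed the job in at about 44 s. I pushed with one edge of the shut fingertips in the knurl, without gripping.

- **Collar angle:** tracked across the camera checks, it went 0.66 → 1.21 → 4.37 → 7.21 → 10.20 → about 11.8 → about 12.56 rad. In the last pictures, with the hand out of the way, the mark was within 0.01 rad of the pointer in both views.
- **Slip:** in the first long sweep the finger lost contact part of the way, so about 0.44 rad of its travel did not turn the collar. I corrected the axis estimate from the contact readings, and the sweeps after that tracked closely.
- **Dish, jar and box:** the dish and box were found within 2 pixels of where they started in both views, and the jar in the side view. The scene camera missed the jar in the last picture; its one low-confidence report was actually the mount.
- **Focus ring:** I did not measure its angle. The fingertips stayed at about 74 mm height while near the barrel, well above its top at 40 mm.
- **Hand:** it was clear at 0.2 m height and at rest. Side forces on the tool, read after each step, stayed below about 9 N.

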